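# Scan the red tea tin's label

### The arm

A 6-joint arm with a two-finger parallel gripper is mounted at the origin on the work surface. World frame = base frame: x ahead of the robot, y to its left, z up, the work surface at z = 0. Lengths are in m, angles in rad, forces in N, time in s.
With the tool pointing down it reaches from about 0.375 to 0.9 m from the base axis. Payload 3.1 kg.
Tool frame: the origin (TCP) lies at the very end of the fingers, on their centre line; the grasp point (between the pads) lies pinch_z behind it (pinch_z is the distance from the TCP to the grasp point, in m); z points along the fingers, y is the line along which they close (so a half turn about z gives the same grasp; the last joint's range is limited). The gripper opens to 87 mm and grips with 3 to 60 N. Pads are 19 mm wide; open, the fingers measure 117 mm over their backs; the gripper's body (75 mm by 190 mm) begins 51 mm behind the grasp point.
Start: joints at [1.085, 0.527, 1.433, -0, 1.181, -0.178], TCP at [0.189, 0.596, 0.223] pointing down, gripper open.
Joint ranges: [-3.08, 3.08], [-0.75, 2.2], [0.22, 2.44], [-1.43, 4.57], [0, 2.65], [-2.85, 2.85]. Speed limits (rad/s): [2.79, 2.79, 3.14, 3.14, 3.14, 3.14].

### API

Orientations are given as [roll, pitch, yaw] about the fixed x, y, z axes, in that order (R = Rz(yaw) Ry(pitch) Rx(roll)).
In Python, from cell import state, get_image, finish_job, regions_of, pinch_z gives the robot as it stands.
- The arm moves only by the tool servo_tool, never from a script. Its argument "moves" is a list of rows, each a list of 2 entries, a list of its own where there are three numbers: the shift along the tool's x, y, z as a fraction of full scale, then the turn, a rotation vector about the tool's x, y, z as a fraction of full scale. A call has 1 to 12 rows; each row shifts and turns the commanded pose from where the row before left it, along the tool's axes as they then stand; what a row does not reach is not made up. Full scale, the value 1, is 25 mm for a shift and 8 degrees for a turn. A row lasts 1/10 s, in which the tool goes at most 50 mm and 8.59 degrees, less where a joint would pass 70% of its speed; a pose out of reach is approached as far as the arm can. A call with a number of a shift or a turn outside -1 to 1 is refused whole. A call with a gripper value outside its range is refused whole. "fingers" is the gripper command: -1 is fully open, 1 is shut, values between are in proportion, set as the call begins (left out, the last holds). The fingers move at their own pace and stop on an object; "squeeze" is the grip in N (left out, the last holds). Time passes only in rows, so rows that do not move let the fingers close. It gives the time, the measured TCP pose, the force, the opening and the grip force at its end, in the units of the state.
- state(): the state, without advancing time (a new reading comes with each control period).
- get_image(name): name is "side" or "top"; returns a dict with "image" (480x640x3 uint8, blue, green, red), "z_map" (480x640 float32, m along the optical axis (not along the pixel's ray), 0 where there is no reading), "vfov" (degrees; the focal length in pixels is half the picture's height over the tangent of half this angle, whatever the lens; pixels are square), "cx", "cy" (the principal point, pixels), "D" ([k1, k2, p1, p2, k3] as OpenCV has them; the pictures are not rectified), "rvec" (rotation vector, rad) and "tvec" (3), from world to camera coordinates, as OpenCV has them. Camera axes: x right, y down, z forward; pixel columns grow to the right and rows downward; lengths in m; the calibration is good to about 2 mm. A picture is of the moment at which its call begins.
- finish_job(): hands the job in; it is judged then, once.
Trained networks look in a picture, given as the dict that the camera call returned (one of the last four; its "shot" number tells which), for a name from the list of things; names that differ only in an ending like _2 or _b are one class to them, and where a whole thing is asked for, a point or a joint stands for the part that bears it (a point fixed in the world has none). Each returns a list of dicts, best first, with "conf" (0 to 1); they miss things now and then, are a little off and sometimes report something else, mostly with a low value. They report only what shows in the picture. A call takes as long as a camera call. They do not tell look-alikes from the thing itself.
- regions_of(picture, query): "mask" (480x640 bool, what is visible of it) and "uv" ([column, row] in pixels, amid what is visible of it).
The state is a dict: "time": time; "q": joint angles; "dq": joint speeds; "tau": joint torques, N m; "eef_pos": TCP position; "ee_rot": TCP orientation; "force": force on the tool from outside, world axes, zero at the start; "ft_torque": the same for the moment, N m; "finger_gap": opening from 0.0 (shut) to 1.0 (fully open); "grasp_force": force on a finger pad.
Only numpy, scipy, OpenCV 4.12 (cv2) and the standard library are available. Lean on these libraries where they do the work, as an engineer would, in place of code of your own. Each camera call takes 0.05 s, during which the arm holds its last target. There are 200 camera calls.

### The job

Take the hand scanner off its white charging pad and scan the bar label on the side of the red tin: hold the scanner in the air with its red window about 10 cm from the label, aimed squarely at the middle of it, and keep it still there for a full second. Then lay the scanner back flat along its charging pad, near the middle (not dropped), without shifting the two tins, the mug, the pepper mill or the jar.

Things in the scene. Friction and masses are not known exactly. Their poses are not given: they have to be found in the camera images.
- scanner: Label scanner, a straight wand 160 mm long, 36 mm high, 0.17 kg, lying flat on the pad. Origin: centre of its underside, mid-length (centre of mass within 12 mm of it). +x points to the head, +z up. Black grip 34 mm wide (y) and high, from x = -80 to +35 mm; orange head 60 mm wide, x = +35 to +80 mm. Grasp across the grip near the origin.
- scanner_window (a point): Centre of the red window in the end of the scanner's head, 80 mm ahead (+x) of the scanner's origin and 18 mm above its underside; the scanner reads straight ahead, along its +x. It reads by itself, there is no trigger to press. Axes as the scanner's.
- pad: White charging pad with a grey middle field, fixed to the worktop, 210 mm long (x) by 100 mm wide (y) by 12 mm thick; its flat top carries the scanner, lying along the pad. Origin: centre of its underside, on the worktop. The scanner may lie either way round on it.
- red_tin: Red square tin with a red lid and a thin brass band, loose, 72 mm square (lid 74 mm), 130 mm high. Origin: centre of its underside. Its bar label is on its +x side.
- red_tin_label (a point): Centre of the red tin's bar label (white paper 58 mm wide by 46 mm high with black upright bars), 75 mm above the tin's underside and 37 mm out from the tin's axis; the label faces along +x of the tin (level). The label faces the open middle of the worktop. Axes as the tin's.
- blue_tin: Blue tin of the same size with a like label on its +x side, loose, not the one to scan. Origin: centre of its underside. It may stand nearer or farther than the red one.
- mug: Blue mug, 80 mm across, 92 mm high, loose bystander. Origin: centre of its underside.
- pepper_mill: Dark wooden pepper mill, 56 mm across, 165 mm high, loose bystander. Origin: centre of its underside.
- jar: Amber glass jar with steel cap, 72 mm across, 110 mm high, loose bystander. Origin: centre of its underside.
Not all that is in view belongs to the job. Of the things that look like the scanner, the middle-sized one is meant. What is meant by the red_tin is not purple, and is the smaller of those in its own colour.

How it is judged:
By the outcome, as a careful person would: the job done as asked, in the order asked, and still so for the second after the job is handed in, with the robot touching nothing.
It also fails if it takes over 53 s, if anything falls off the work surface, if the arm or the gripper's body presses on something with over 40 N, if the wrist force passes 120 N, or if a joint passes its speed limit or range.

## Working session

There is one attempt and no reset: what is moved stays moved. The work goes in short steps, Python scripts to look and compute and a tool call to move; the robot and the scene stay as the last step left them, time stands still between calls to the robot, and variables do not carry over. Pictures are saved under pics/ and viewed, at most 10 in all, crops included, and the job is handed in when it is done.

Besides the shell and the picture viewer there is one more tool, called after ">>>" by a JSON object that holds its "api" and its "payload", one argument or row to a line. servo_tool: Moves the arm, as the interface text tells. Its arguments: {"type":"object","properties":{"moves":{"type":"array"},"fingers":{"type":"number"},"squeeze":{"type":"number"}},"required":["moves"]}

```bash
mkdir -p pics; ls; cat > h.py <<'E'
import numpy as np, cv2
from cell import state,get_image,finish_job,regions_of,pinch_z
def K(p):
    f=240/np.tan(np.radians(p["vfov"])/2); return np.array([[f,0,p["cx"]],[0,f,p["cy"]],[0,0,1.]])
def world(p,uv,z=None):
    uv=np.atleast_2d(np.array(uv,float)); n=cv2.undistortPoints(uv[:,None],K(p),np.array(p["D"],float))[:,0]
    if z is None: z=p["z_map"][uv[:,1].astype(int),uv[:,0].astype(int)]
    R=cv2.Rodrigues(np.array(p["rvec"],float))[0]
    c=np.c_[n,np.ones(len(n))]*np.reshape(z,(-1,1))
    return (c-np.array(p["tvec"],float).reshape(1,3))@R
def maskpts(p,m):
    v,u=np.nonzero(m&(p["z_map"]>0)); return world(p,np.c_[u,v])
E
python3 - <<'E'
from h import *
s=state();print(pinch_z,s["time"],s["finger_gap"],s["ee_rot"])
for n in("top","side"):
    p=get_image(n);cv2.imwrite(f"pics/{n}0.png",p["image"])
    for q in("scanner","red_tin","red_tin_label","pad","blue_tin","mug","pepper_mill","jar"):
        for r in regions_of(p,q):
            if r["conf"]<.2: continue
            w=maskpts(p,r["mask"])
            if len(w)<5: continue
            m=p["image"][r["mask"]].mean(0).astype(int)
            print(n,q,round(r["conf"],2),np.round(r["uv"]),"med",np.round(np.median(w,0),3),"lo",np.round(np.percentile(w,3,axis=0),3),"hi",np.round(np.percentile(w,97,axis=0),3),m)
E
```

```text
pics
0.0187 0.0 1.0008728693025695 [-3.13951240e+00 -3.78003339e-04  2.83478736e+00]
top scanner 0.97 [489. 292.] med [ 0.365 -0.245  0.027] lo [ 0.305 -0.284  0.001] hi [ 0.411 -0.205  0.032] [ 21  53 104]
top scanner 0.66 [394. 287.] med [ 0.377 -0.023  0.049] lo [ 0.262 -0.063  0.019] hi [0.463 0.03  0.054] [ 22  56 107]
top scanner 0.57 [478. 216.] med [ 0.541 -0.215  0.047] lo [ 0.502 -0.303  0.039] hi [ 0.576 -0.16   0.053] [ 23  58 113]
top red_tin 0.88 [292. 183.] med [0.609 0.2   0.13 ] lo [0.572 0.162 0.028] hi [0.65  0.239 0.135] [133  38  99]
top red_tin 0.83 [292. 338.] med [0.284 0.195 0.184] lo [0.227 0.14  0.089] hi [0.34  0.253 0.188] [ 21  26 180]
top red_tin 0.72 [280. 249.] med [0.462 0.228 0.131] lo [0.423 0.189 0.001] hi [0.504 0.267 0.135] [ 19  26 176]
top red_tin 0.58 [226. 141.] med [0.7   0.344 0.119] lo [0.685 0.327 0.008] hi [0.724 0.372 0.161] [13 23 44]
top red_tin_label 0.69 [280. 247.] med [0.463 0.228 0.131] lo [0.424 0.189 0.003] hi [0.504 0.269 0.135] [ 19  26 176]
top red_tin_label 0.67 [291. 341.] med [0.284 0.195 0.184] lo [0.227 0.139 0.047] hi
[... 2135 characters left out ...]
3]
side pad 0.96 [410. 378.] med [ 0.529 -0.297  0.011] lo [ 0.475 -0.354  0.004] hi [ 0.61  -0.173  0.014] [155 162 166]
side blue_tin 0.94 [325. 206.] med [0.575 0.318 0.088] lo [0.539 0.297 0.006] hi [0.624 0.363 0.129] [102  77  65]
side mug 0.69 [268. 211.] med [0.424 0.352 0.062] lo [0.396 0.333 0.   ] hi [0.472 0.417 0.092] [107  85  70]
side pepper_mill 0.93 [367. 192.] med [0.706 0.338 0.109] lo [ 0.686  0.324 -0.002] hi [0.809 0.575 0.154] [47 57 86]
side pepper_mill 0.28 [402. 354.] med [ 0.54  -0.239  0.043] lo [ 0.498 -0.315  0.018] hi [ 0.576 -0.172  0.049] [ 31  64 105]
side jar 0.7 [299. 186.] med [0.554 0.446 0.094] lo [0.537 0.43  0.031] hi [0.596 0.486 0.11 ] [ 93 102 121]
```

View pics/top0.png

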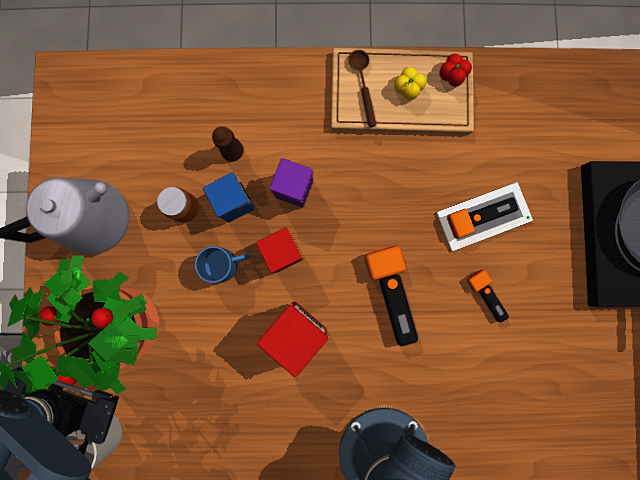

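View pics/side0.png

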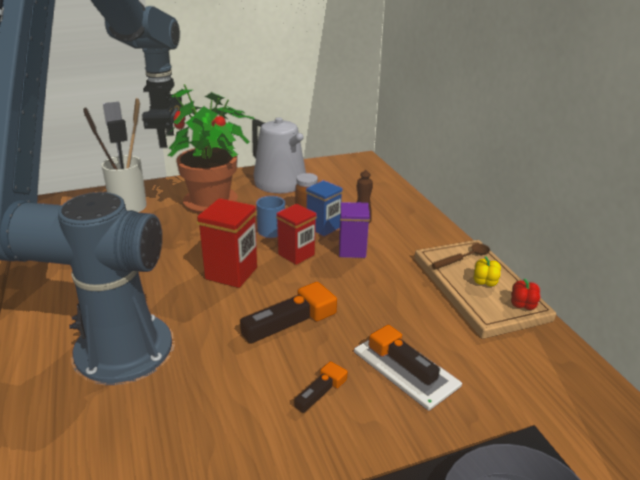

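Top view: scanner look-alikes are the large one at (390,290), the small one at (489,295) and the middle-sized one on the pad at (485,215), which is the one I want. Red tin look-alikes are the large red tin at (292,338), the purple one at (292,183) and the small red one at (280,249), which I choose. In the side view its label is at about (306,238).

```bash
python3 - <<'E'
from h import *
p=get_image("top");im=p["image"]
def rect(w):
    r=cv2.minAreaRect((w[:,:2]*1000).astype(np.float32));b=cv2.boxPoints(r);return np.round(r[0],1),np.round(r[1],1),round(r[2],1)
v,u=np.mgrid[:480,:640]
W=world(p,np.c_[u.ravel(),v.ravel()]).reshape(480,640,3)
def sel(x0,x1,y0,y1,z0,z1): return (W[...,0]>x0)&(W[...,0]<x1)&(W[...,1]>y0)&(W[...,1]<y1)&(W[...,2]>z0)&(W[...,2]<z1)
m=sel(.40,.52,.17,.29,.12,.14);print("tin lid",rect(W[m]),m.sum())
hsv=cv2.cvtColor(im,cv2.COLOR_BGR2HSV)
m=sel(.45,.64,-.38,-.13,.038,.06);print("scanner",rect(W[m]),m.sum(),np.median(W[m],0))
o=m&(hsv[...,1]>150)&(hsv[...,2]>150)&(hsv[...,0]<25)
o=cv2.morphologyEx(o.astype(np.uint8),cv2.MORPH_OPEN,np.ones((5,5)))>0
print("head",rect(W[o]),W[o].mean(0)); g=m&~o;g=cv2.morphologyEx(g.astype(np.uint8),cv2.MORPH_OPEN,np.ones((5,5)))>0; print("grip",rect(W[g]),W[g].mean(0))
m=sel(.45,.66,-.38,-.12,.006,.06);print("pad",rect(W[m]),m.sum())
m=sel(.2,.36,.12,.27,.17,.2);print("bigtin",rect(W[m]))
s=get_image("side")
W2=world(s,np.c_[u.ravel(),v.ravel()]).reshape(480,640,3)
h2=cv2.cvtColor(s["image"],cv2.COLOR_BGR2HSV)
r=[r for r in regions_of(s,"red_tin") if abs(r["uv"][0]-295)<15][0]["mask"]
for nm,m in(("label",r&(h2[...,1]<90)&(u>292)&(v<255)&(v>222)),):
    a=W2[m];c=np.median(a,0);a=a[np.linalg.norm(a-c,axis=1)<.045];n=np.linalg.svd(a-a.mean(0))[2][2]
    print(nm,len(a),a.mean(0),a.min(0),a.max(0),n)
cv2.imwrite("pics/c.png",np.hstack([cv2.resize(im[170:290,420:560],None,fx=2.8,fy=2.8),cv2.resize(s["image"][190:280,255:360],(400,336))]))
E
```

```text
tin lid (array([463.8, 229.1]), array([73.8, 74.1]), 26.2) 1238
scanner (array([ 545., -237.]), array([ 60.2, 160.7]), 19.5) 1223 [ 0.54300125 -0.21765705  0.04750812]
head (array([ 529.9, -193.6]), array([57.3, 62.9]), 21.1) [ 0.52649579 -0.18624354  0.04882008]
grip (array([ 553. , -259.5]), array([ 34.1, 113.1]), 20.1) [ 0.5540801  -0.26313428  0.04688849]
pad (array([ 554.9, -250. ]), array([207.8, 258.9]), 0.7) 3813
bigtin (array([281.1, 197.8]), array([104.8, 104.5]), 48.8)
label 262 [0.4813313  0.19814235 0.0732385 ] [0.45528606 0.1824688  0.0464426 ] [0.51021968 0.21687968 0.09839343] [ 0.45635867 -0.88962927 -0.01721994]
```

View pics/c.png

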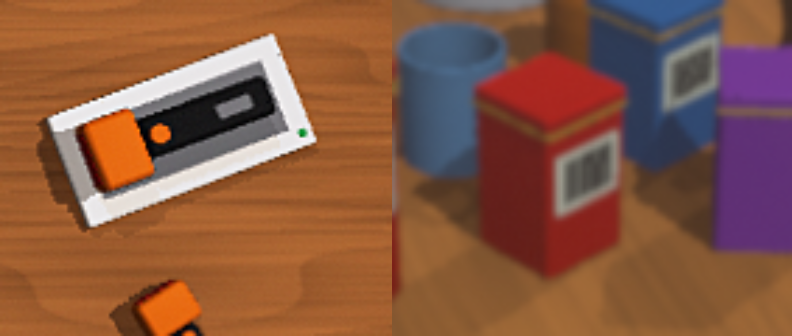

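Crop: the middle-sized scanner lies on the pad with its head to the upper left, and the small red tin's label is on the right-hand face, facing the open middle. Both choices are confirmed. Now I'll plan the moves.

```bash
cat > plan.py <<'E'
import sys
from h import *
from scipy.spatial.transform import Rotation as Ro
x,y,z,yaw=map(float,sys.argv[1:5]); s=state()
R=Ro.from_euler("xyz",s["ee_rot"]); T=Ro.from_euler("xyz",[180,0,yaw],degrees=True)
print("t",round(s["time"],2),"pos",np.round(s["eef_pos"],4),"rpy",np.round(np.degrees(s["ee_rot"]),2),"gap",round(s["finger_gap"],3),"grip",round(float(np.max(s["grasp_force"])),1),"F",np.round(s["force"],1))
d=np.array([x,y,z])-s["eef_pos"]
print("shift now-axes",np.round(R.inv().apply(d)/.025,2),"after turn",np.round(T.inv().apply(d)/.025,2),"turn",np.round(np.degrees((R.inv()*T).as_rotvec())/8,3))
E
python3 plan.py .545 -.237 .12 109.5
python3 - <<'E'
from h import *
p=get_image("top");v,u=np.mgrid[:480,:640]
W=world(p,np.c_[u.ravel(),v.ravel()]).reshape(480,640,3)
hsv=cv2.cvtColor(p["image"],cv2.COLOR_BGR2HSV)
m=((u>430)&(u<540)&(v>175)&(v<257)&(hsv[...,1]<60)&(hsv[...,2]>120)).astype(np.uint8)
m=cv2.morphologyEx(m,cv2.MORPH_CLOSE,np.ones((3,3)))
n,l,st,c=cv2.connectedComponentsWithStats(m);k=1+st[1:,4].argmax();b=l==k
# on the plane z=.012
uv=np.argwhere(b)[:,::-1]; w1=world(p,uv,np.ones(len(uv)));C=world(p,[[0,0]],[0])[0]
q=C+(w1-C)*((.012-C[2])/(w1[:,2]-C[2]))[:,None]
print(cv2.minAreaRect((q[:,:2]*1000).astype(np.float32)),len(uv))
E
```

```text
t 1.05 pos [0.1887 0.5958 0.2226] rpy [-180.      0.    162.42] gap 0.999 grip 0.0 F [-0.3  0.1  0.2]
shift now-axes [-23.65 -27.45   4.1 ] after turn [-36.16   2.31   4.1 ] turn [-0.     0.     6.615]
((545.3607177734375, -247.49151611328125), (99.54359436035156, 208.8513946533203), 19.9392147064209) 1958
```

>>> {"api": "servo_tool", "payload": {
  "moves": [
    [[-0.84,-0.98,-0.2],[0,0,0]],
    [[-0.84,-0.98,-0.2],[0,0,0]],
    [[-0.84,-0.98,-0.2],[0,0,0]],
    [[-0.84,-0.98,-0.2],[0,0,0]],
    [[-0.84,-0.98,-0.2],[0,0,0]],
    [[-0.84,-0.98,0],[0,0,0]],
    [[-0.84,-0.98,0],[0,0,0]],
    [[-0.84,-0.98,0],[0,0,0]],
    [[-0.84,-0.98,0],[0,0,0]],
    [[-0.84,-0.98,0],[0,0,0]],
    [[-0.84,-0.98,0],[0,0,0]],
    [[-0.84,-0.98,0],[0,0,0]]
  ],
  "fingers": -1,
  "squeeze": 25
}}

```text
time: 2.3
eef_pos: [0.3406, 0.2383, 0.2478]
ee_rot: [3.141, 0.001, 2.835]
force: [-0.1, -0.1, 0.7]
finger_gap: 1.004
grasp_force: 0.0
```

>>> {"api": "servo_tool", "payload": {
  "moves": [
    [[-0.84,-0.98,0],[0,0,0]],
    [[-0.84,-0.98,0],[0,0,0]],
    [[-0.84,-0.98,0],[0,0,0]],
    [[-0.84,-0.98,0],[0,0,0]],
    [[-0.84,-0.98,0],[0,0,0]],
    [[-0.84,-0.98,0],[0,0,0]],
    [[-0.84,-0.98,0],[0,0,0]],
    [[-0.84,-0.98,0],[0,0,0]],
    [[-0.84,-0.98,0.2],[0,0,0]],
    [[-0.84,-0.98,0.2],[0,0,0]],
    [[-0.84,-0.98,0.3],[0,0,0]],
    [[-0.84,-0.98,0.3],[0,0,0]]
  ]
}}

```text
time: 3.5
eef_pos: [0.4921, -0.1184, 0.2225]
ee_rot: [-3.142, 0.001, 2.834]
force: [0.2, 0.8, 0.3]
finger_gap: 1.001
grasp_force: 0.0
```

>>> {"api": "servo_tool", "payload": {
  "moves": [
    [[-0.84,-0.98,0.2],[0,0,0]],
    [[-0.84,-0.98,0.2],[0,0,0]],
    [[-0.84,-0.98,0.2],[0,0,0]],
    [[-0.84,-0.98,0.2],[0,0,0]],
    [[0,0,0.4],[0,0,0.94]],
    [[0,0,0.4],[0,0,0.94]],
    [[0,0,0.4],[0,0,0.94]],
    [[0,0,0.4],[0,0,0.94]],
    [[0,0,0.4],[0,0,0.94]],
    [[0,0,0.4],[0,0,0.94]],
    [[0,0,0.4],[0,0,0.94]],
    [[0,0,0],[0,0,0]]
  ]
}}

```text
time: 4.7
eef_pos: [0.5413, -0.2352, 0.1313]
ee_rot: [-3.14, -0.002, 1.916]
force: [0.7, -0.3, -0.3]
finger_gap: 0.995
grasp_force: 0.0
```

```bash
python3 plan.py .545 -.237 .017 109.6
```

```text
t 4.7 pos [ 0.5413 -0.2352  0.1313] rpy [-1.7990e+02 -1.4000e-01  1.0979e+02] gap 0.995 grip 0.0 F [ 0.7 -0.3 -0.3]
shift now-axes [-0.13  0.12  4.57] after turn [-0.12  0.12  4.57] turn [-0.012 -0.017  0.024]
```

>>> {"api": "servo_tool", "payload": {
  "moves": [
    [[-0.13,0.12,0.5],[0,0,0.02]],
    [[0,0,0.8],[0,0,0]],
    [[0,0,0.8],[0,0,0]],
    [[0,0,0.7],[0,0,0]],
    [[0,0,0.6],[0,0,0]],
    [[0,0,0.5],[0,0,0]],
    [[0,0,0.4],[0,0,0]],
    [[0,0,0.2],[0,0,0]],
    [[0,0,0],[0,0,0]],
    [[0,0,0],[0,0,0]]
  ]
}}

```text
time: 5.7
eef_pos: [0.5464, -0.238, 0.0204]
ee_rot: [3.141, 0.001, 1.913]
force: [0.3, -0.2, 0.1]
finger_gap: 1.0
grasp_force: 0.0
```

```bash
python3 plan.py .545 -.237 .017 109.6; python3 - <<'E'
from h import *
p=get_image("side");cv2.imwrite("pics/s1.png",cv2.resize(p["image"][290:420,320:490],None,fx=4,fy=4))
E
```

```text
t 5.7 pos [ 0.5464 -0.238   0.0204] rpy [1.7997e+02 4.0000e-02 1.0963e+02] gap 1.0 grip 0.0 F [ 0.3 -0.2  0.1]
shift now-axes [ 0.06 -0.04  0.14] after turn [ 0.06 -0.04  0.14] turn [0.004 0.005 0.004]
```

View pics/s1.png

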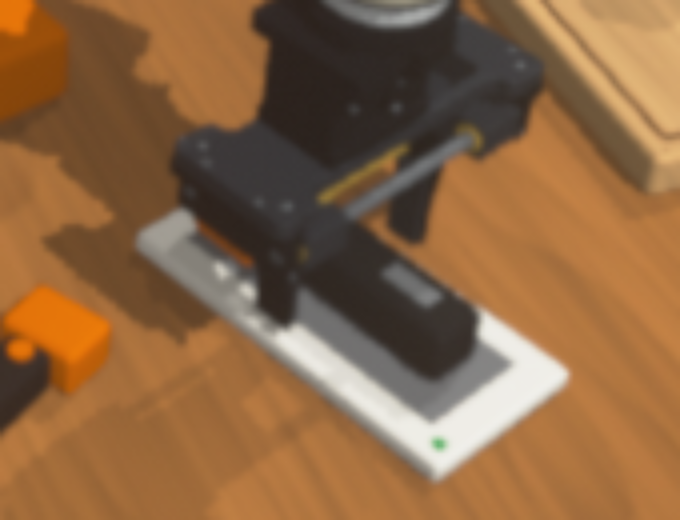

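The fingers straddle the grip near its middle, clear of the head. I'll close and lift.

>>> {"api": "servo_tool", "payload": {
  "moves": [
    [[0.06,0,0.1],[0,0,0]],
    [[0,0,0],[0,0,0]]
  ]
}}

```text
time: 5.95
eef_pos: [0.5454, -0.2362, 0.0178]
ee_rot: [3.142, 0.0, 1.913]
force: [-0.6, 0.3, 0.2]
finger_gap: 0.999
grasp_force: 0.0
```

>>> {"api": "servo_tool", "payload": {
  "moves": [
    [[0,0,0],[0,0,0]],
    [[0,0,0],[0,0,0]],
    [[0,0,0],[0,0,0]],
    [[0,0,0],[0,0,0]],
    [[0,0,0],[0,0,0]],
    [[0,0,0],[0,0,0]],
    [[0,0,0],[0,0,0]],
    [[0,0,0],[0,0,0]],
    [[0,0,0],[0,0,0]],
    [[0,0,0],[0,0,0]]
  ],
  "fingers": 1,
  "squeeze": 30
}}

```text
time: 6.95
eef_pos: [0.5454, -0.2364, 0.0175]
ee_rot: [-3.141, -0.0, 1.913]
force: [0.2, -0.0, -1.1]
finger_gap: 0.386
grasp_force: 30.0
```

```bash
python3 plan.py .5596 .0344 .12 116.3
```

```text
t 6.95 pos [ 0.5454 -0.2364  0.0175] rpy [-179.99   -0.    109.62] gap 0.386 grip 30.0 F [ 0.2 -0.  -1.1]
shift now-axes [10.01  4.17 -4.1 ] after turn [ 9.46  5.31 -4.1 ] turn [-0.001 -0.    -0.834]
```

>>> {"api": "servo_tool", "payload": {
  "moves": [
    [[0,0,-0.2],[0,0,0]],
    [[0,0,-0.4],[0,0,0]],
    [[0,0,-0.6],[0,0,0]],
    [[0,0,-0.6],[0,0,0]],
    [[0,0,-0.6],[0,0,0]],
    [[0,0,-0.6],[0,0,0]],
    [[0.2,0.07,-0.6],[0,0,0]],
    [[0.4,0.15,-0.4],[0,0,0]],
    [[0.6,0.25,0],[0,0,0]],
    [[0.7,0.3,0],[0,0,0]],
    [[0.7,0.3,0],[0,0,0]],
    [[0.7,0.3,0],[0,0,0]]
  ]
}}

```text
time: 8.15
eef_pos: [0.549, -0.1442, 0.1166]
ee_rot: [-3.14, -0.002, 1.914]
force: [0.1, 0.5, -1.2]
finger_gap: 0.391
grasp_force: 30.0
```

>>> {"api": "servo_tool", "payload": {
  "moves": [
    [[0.7,0.3,0],[0,0,0]],
    [[0.7,0.3,0],[0,0,0]],
    [[0.7,0.3,0],[0,0,0]],
    [[0.7,0.3,0],[0,0,0]],
    [[0.7,0.3,0],[0,0,0]],
    [[0.7,0.3,0],[0,0,0]],
    [[0.7,0.3,0],[0,0,0]],
    [[0.7,0.3,0],[0,0,0]],
    [[0,0,0],[0,0,-0.4]],
    [[0,0,0],[0,0,-0.43]],
    [[0,0,0],[0,0,0]],
    [[0,0,0],[0,0,0]]
  ]
}}

```text
time: 9.35
eef_pos: [0.5586, 0.0061, 0.1169]
ee_rot: [-3.14, -0.001, 2.029]
force: [-0.6, -0.3, -0.9]
finger_gap: 0.387
grasp_force: 30.0
```

```bash
python3 plan.py .5596 .0344 .0625 116.3; python3 - <<'E'
from h import *
s=state();e=s["eef_pos"]
v,u=np.mgrid[:480,:640]
a=np.radians(np.degrees(s["ee_rot"][2]));d=np.array([np.cos(a),np.sin(a)]);
for n in("top","side"):
    p=get_image(n)
    W=world(p,np.c_[u.ravel(),v.ravel()]).reshape(480,640,3);h=cv2.cvtColor(p["image"],cv2.COLOR_BGR2HSV)
    m=(np.linalg.norm(W[...,:2]-e[:2],axis=2)<.11)&(W[...,2]>.09)&(W[...,2]<.16)&(h[...,1]>150)&(h[...,2]>110)&(h[...,0]<25)
    w=W[m];l=(w[:,:2]-e[:2])@d;c=(w[:,:2]-e[:2])@np.array([-d[1],d[0]])
    print(n,len(w),"along",np.percentile(l,[1,50,99]),"across",np.percentile(c,[1,50,99]),"z",np.percentile(w[:,2],[2,50,98]))
    t=w[w[:,2]>np.percentile(w[:,2],98)-.012]
    if n=="top":
        A=np.c_[(t[:,:2]-e[:2])@d,(t[:,:2]-e[:2])@[-d[1],d[0]],np.ones(len(t))];print("slope along/across",np.linalg.lstsq(A,t[:,2],rcond=None)[0])
        print(cv2.minAreaRect((t[:,:2]*1000).astype(np.float32)))
        m=(W[...,0]>.40)&(W[...,0]<.52)&(W[...,1]>.17)&(W[...,1]<.29)&(W[...,2]>.12)&(W[...,2]<.14);print("tin",cv2.minAreaRect((W[m][:,:2]*1000).astype(np.float32)))
    cv2.imwrite(f"pics/{n}2.png",cv2.resize(p["image"][180:330,250:450] if n=="top" else p["image"][180:380,240:460],None,fx=3,fy=3))
E
```

```text
t 9.35 pos [0.5586 0.0061 0.1169] rpy [-1.7991e+02 -8.0000e-02  1.1625e+02] gap 0.387 grip 30.0 F [-0.6 -0.3 -0.9]
shift now-axes [1.   0.54 2.17] after turn [1.   0.54 2.17] turn [-0.011 -0.009 -0.006]
top 374 along [0.0369774  0.06370748 0.07734984] across [-0.02859593 -0.00762223  0.02704962] z [0.13983713 0.14809576 0.15251479]
slope along/across [-0.05295141  0.02741795  0.15148897]
((535.2548217773438, 68.48143768310547), (35.87432861328125, 66.42011260986328), 82.96186828613281)
tin ((463.84539794921875, 228.9599609375), (73.97075653076172, 73.86751556396484), 26.165504455566406)
side 127 along [-0.05971681  0.04891164  0.07334072] across [-0.01284436  0.0288035   0.03206587] z [0.11508427 0.12587854 0.14072077]
```

View pics/side2.png

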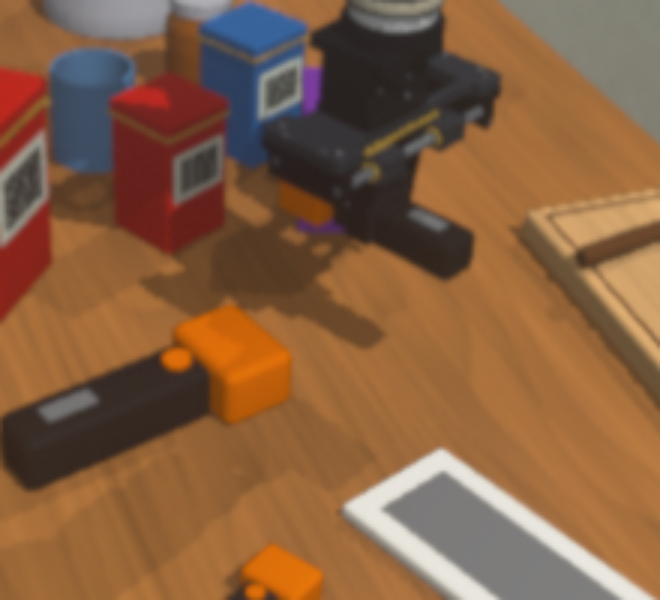

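The scanner is held level. Its head points at the small red tin's label (crop pixel 198,168) and the pad is empty. I'll move to the scan pose.

>>> {"api": "servo_tool", "payload": {
  "moves": [
    [[0.2,0.1,0.3],[0,0,0]],
    [[0.3,0.15,0.5],[0,0,0]],
    [[0.3,0.15,0.5],[0,0,0]],
    [[0.2,0.14,0.4],[0,0,0]],
    [[0,0,0.3],[0,0,0]],
    [[0,0,0.17],[0,0,0]],
    [[0,0,0],[0,0,0]],
    [[0,0,0],[0,0,0]]
  ]
}}

```text
time: 10.25
eef_pos: [0.5609, 0.033, 0.0634]
ee_rot: [3.141, 0.0, 2.029]
force: [-0.5, 0.3, -1.5]
finger_gap: 0.389
grasp_force: 30.0
```

```bash
python3 plan.py .5596 .0344 .0625 116.2; python3 - <<'E'
from h import *
s=state();e=s["eef_pos"]
v,u=np.mgrid[:480,:640]
a=s["ee_rot"][2];d=np.array([np.cos(a),np.sin(a)]);c=np.array([-d[1],d[0]])
p=get_image("top")
W=world(p,np.c_[u.ravel(),v.ravel()]).reshape(480,640,3)
L=(W[...,:2]-e[:2])@d;C=(W[...,:2]-e[:2])@c
for lo,hi,w in((-.078,-.045,.012),(.05,.075,.025)):
    m=(L>lo)&(L<hi)&(abs(C)<w)&(W[...,2]>.05)&(W[...,2]<.13);z=W[...,2][m]
    print(lo,m.sum(),np.percentile(z,[5,25,50,75,95]).round(4), np.percentile(L[m],50))
m=(L<.12)&(L>-.12)&(abs(C)<.05)&(W[...,2]>.06)&(W[...,2]<.115)
f=m&(L>.04);g=m&(L<-.05)
print("head ctr across",np.percentile(C[f],[2,50,98]),"front",np.percentile(L[f],99),"tail across",np.percentile(C[g],[2,50,98]),"tail end",np.percentile(L[g],1))
E
```

```text
t 10.25 pos [0.5609 0.033  0.0634] rpy [1.7998e+02 2.0000e-02 1.1624e+02] gap 0.389 grip 30.0 F [-0.5  0.3 -1.5]
shift now-axes [ 0.07 -0.02  0.04] after turn [ 0.07 -0.02  0.04] turn [0.002 0.002 0.005]Traceback (most recent call last):
  File "<stdin>", line 10, in <module>
    return _quantile_unchecked(
        a, q, axis, out, overwrite_input, method, keepdims, weights)
    return _ureduce(a,
                    func=_quantile_ureduce_func,
    ...<5 lines>...
                    overwrite_input=overwrite_input,
                    method=method)
    r = func(a, **kwargs)
    result = _quantile(arr,
                       quantiles=q,
    ...<2 lines>...
                       out=out,
                       weights=wgt)
    slices_having_nans = np.isnan(arr[-1, ...])
                                  ~~~^^^^^^^^^
IndexError: index -1 is out of bounds for axis 0 with size 0
```

```bash
python3 - <<'E'
from h import *
s=state();e=s["eef_pos"]
v,u=np.mgrid[:480,:640]
a=s["ee_rot"][2];d=np.array([np.cos(a),np.sin(a)]);c=np.array([-d[1],d[0]])
for n in("top","side"):
    p=get_image(n)
    W=world(p,np.c_[u.ravel(),v.ravel()]).reshape(480,640,3)
    L=(W[...,:2]-e[:2])@d;C=(W[...,:2]-e[:2])@c
    for lo,hi,w in((-.085,-.03,.035),(.04,.09,.035)):
        m=(L>lo)&(L<hi)&(abs(C)<w)&(W[...,2]>.045)&(W[...,2]<.115)
        if m.sum()<10: continue
        z=W[...,2][m];t=m&(W[...,2]>np.percentile(z,95)-.006)
        print(n,lo,m.sum(),"L",np.percentile(L[m],[1,50,99]).round(4),"C",np.percentile(C[m],[1,50,99]).round(4),"z",np.percentile(z,[2,50,95]).round(4),"ztop",np.median(W[...,2][t]).round(4))
        if n=="side" and lo<0:
            A=np.c_[L[t],C[t],np.ones(t.sum())];print("slope",np.linalg.lstsq(A,W[...,2][t],rcond=None)[0])
    if n=="side":
        m=(L>.17)&(L<.19)&(abs(C)<.035)&(W[...,2]>.02)&(W[...,2]<.12);h=cv2.cvtColor(p["image"],cv2.COLOR_BGR2HSV);m&=h[...,1]<90
        print("label",m.sum(),np.percentile(L[m],[5,50,95]),np.percentile(C[m],[1,50,99]),np.percentile(W[...,2][m],[2,50,98]))
    cv2.imwrite(f"pics/{n}3.png",cv2.resize(p["image"][170:310,240:440] if n=="top" else p["image"][180:330,260:460],None,fx=4,fy=4))
E
```

```text
top 0.04 304 L [0.0423 0.0673 0.0785] C [-0.0288 -0.0083  0.0269] z [0.072  0.0942 0.0987] ztop 0.0953
side -0.085 443 L [-0.0831 -0.0609 -0.0304] C [-0.0146  0.0116  0.0192] z [0.0605 0.085  0.0932] ztop 0.0912
slope [ 0.02228316 -0.02088112  0.09245978]
side 0.04 86 L [0.041  0.0571 0.0736] C [0.024  0.0291 0.0329] z [0.0578 0.0728 0.0831] ztop 0.0798
label 259 [0.18051954 0.18354174 0.1864326 ] [-0.03220522 -0.00108042  0.02923784] [0.0497753  0.07432242 0.09586291]
```

View pics/side3.png

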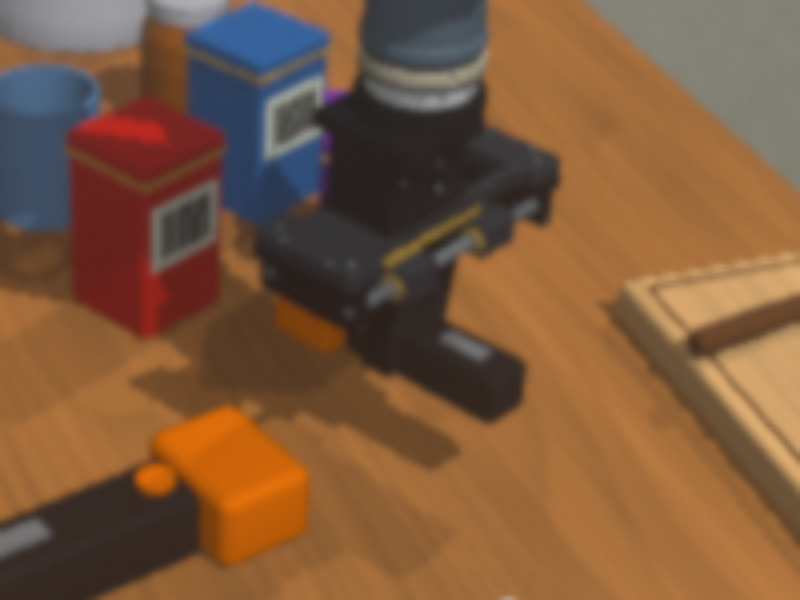

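The tail is level and the label is about 102 mm ahead. I'll nudge forward and hold still.

>>> {"api": "servo_tool", "payload": {
  "moves": [
    [[0.07,-0.02,0.04],[0,0,0]],
    [[0,0,0],[0,0,0]],
    [[0,0,0],[0,0,0]],
    [[0,0,0],[0,0,0]],
    [[0,0,0],[0,0,0]],
    [[0,0,0],[0,0,0]],
    [[0,0,0],[0,0,0]],
    [[0,0,0],[0,0,0]],
    [[0,0,0],[0,0,0]],
    [[0,0,0],[0,0,0]],
    [[0,0,0],[0,0,0]],
    [[0,0,0],[0,0,0]]
  ]
}}

```text
time: 11.6
eef_pos: [0.5594, 0.0346, 0.0623]
ee_rot: [-3.142, 0.0, 2.029]
force: [0.3, 0.2, -1.1]
finger_gap: 0.391
grasp_force: 30.0
```

>>> {"api": "servo_tool", "payload": {
  "moves": [
    [[0,0,0],[0,0,0]],
    [[0,0,0],[0,0,0]],
    [[0,0,0],[0,0,0]],
    [[0,0,0],[0,0,0]],
    [[0,0,0],[0,0,0]],
    [[0,0,0],[0,0,0]],
    [[0,0,0],[0,0,0]],
    [[0,0,0],[0,0,0]],
    [[0,0,0],[0,0,0]],
    [[0,0,0],[0,0,0]],
    [[0,0,0],[0,0,0]],
    [[0,0,0],[0,0,0]]
  ]
}}

```text
time: 12.8
eef_pos: [0.5594, 0.0346, 0.0623]
ee_rot: [-3.142, -0.0, 2.029]
force: [-0.2, -0.4, -2.3]
finger_gap: 0.391
grasp_force: 30.0
```

```bash
python3 plan.py .5454 -.2465 .06 109.8
```

```text
t 12.8 pos [0.5594 0.0346 0.0623] rpy [-180.     -0.    116.26] gap 0.391 grip 30.0 F [-0.2 -0.4 -2.3]
shift now-axes [-9.84 -5.48  0.09] after turn [-10.39  -4.33   0.09] turn [-0.    -0.     0.808]
```

>>> {"api": "servo_tool", "payload": {
  "moves": [
    [[0,0,-0.4],[0,0,0]],
    [[-0.3,-0.17,-0.5],[0,0,0]],
    [[-0.6,-0.33,-0.4],[0,0,0]],
    [[-0.75,-0.42,0],[0,0,0]],
    [[-0.75,-0.42,0],[0,0,0]],
    [[-0.75,-0.42,0],[0,0,0]],
    [[-0.75,-0.42,0],[0,0,0]],
    [[-0.75,-0.42,0],[0,0,0]],
    [[-0.75,-0.42,0],[0,0,0]],
    [[-0.75,-0.42,0],[0,0,0]],
    [[-0.75,-0.42,0],[0,0,0]],
    [[-0.75,-0.42,0],[0,0,0]]
  ]
}}

```text
time: 14.0
eef_pos: [0.5482, -0.186, 0.0962]
ee_rot: [3.141, 0.002, 2.029]
force: [-0.5, -0.2, -1.1]
finger_gap: 0.386
grasp_force: 30.0
```

>>> {"api": "servo_tool", "payload": {
  "moves": [
    [[-0.75,-0.42,0],[0,0,0]],
    [[-0.75,-0.42,0],[0,0,0]],
    [[-0.5,-0.28,0],[0,0,0]],
    [[-0.2,-0.08,0],[0,0,0]],
    [[0,0,0],[0,0,0.4]],
    [[0,0,0],[0,0,0.41]],
    [[0,0,0.3],[0,0,0]],
    [[0,0,0.4],[0,0,0]],
    [[0,0,0.4],[0,0,0]],
    [[0,0,0.3],[0,0,0]],
    [[0,0,0],[0,0,0]],
    [[0,0,0],[0,0,0]]
  ]
}}

```text
time: 15.2
eef_pos: [0.5453, -0.2467, 0.0593]
ee_rot: [-3.141, -0.001, 1.916]
force: [0.7, -0.3, -1.8]
finger_gap: 0.387
grasp_force: 30.0
```

```bash
python3 plan.py .5454 -.2465 .018 109.8
```

```text
t 15.2 pos [ 0.5453 -0.2467  0.0593] rpy [-1.7997e+02 -5.0000e-02  1.0980e+02] gap 0.387 grip 30.0 F [ 0.7 -0.3 -1.8]
shift now-axes [0.   0.01 1.65] after turn [0.01 0.01 1.65] turn [-0.004 -0.006 -0.   ]
```

Lower gently to just above the pad, then in small steps.

>>> {"api": "servo_tool", "payload": {
  "moves": [
    [[0,0,0.3],[0,0,0]],
    [[0,0,0.4],[0,0,0]],
    [[0,0,0.4],[0,0,0]],
    [[0,0,0.3],[0,0,0]],
    [[0,0,0.1],[0,0,0]],
    [[0,0,0.05],[0,0,0]],
    [[0,0,0.04],[0,0,0]],
    [[0,0,0.04],[0,0,0]],
    [[0,0,0.02],[0,0,0]],
    [[0,0,0],[0,0,0]],
    [[0,0,0],[0,0,0]],
    [[0,0,0],[0,0,0]]
  ]
}}

```text
time: 16.4
eef_pos: [0.5456, -0.2469, 0.0187]
ee_rot: [3.141, 0.0, 1.916]
force: [0.7, 0.3, -1.5]
finger_gap: 0.389
grasp_force: 30.0
```

>>> {"api": "servo_tool", "payload": {
  "moves": [
    [[0,0,0.03],[0,0,0]],
    [[0,0,0.02],[0,0,0]],
    [[0,0,0],[0,0,0]],
    [[0,0,0],[0,0,0]]
  ]
}}

```text
time: 16.8
eef_pos: [0.5455, -0.2469, 0.0175]
ee_rot: [3.142, 0.0, 1.916]
force: [-0.5, -0.3, 1.1]
finger_gap: 0.386
grasp_force: 30.0
```

Contact: the vertical force changed sign. Release and retreat.

>>> {"api": "servo_tool", "payload": {
  "moves": [
    [[0,0,0],[0,0,0]],
    [[0,0,0],[0,0,0]],
    [[0,0,0],[0,0,0]],
    [[0,0,0],[0,0,0]],
    [[0,0,0],[0,0,0]],
    [[0,0,0],[0,0,0]],
    [[0,0,0],[0,0,0]],
    [[0,0,0],[0,0,0]]
  ],
  "fingers": -1
}}

```text
time: 17.6
eef_pos: [0.5455, -0.2468, 0.0173]
ee_rot: [-3.142, -0.0, 1.916]
force: [-0.4, 0.0, -0.2]
finger_gap: 0.978
grasp_force: 0.0
```

>>> {"api": "servo_tool", "payload": {
  "moves": [
    [[0,0,-0.2],[0,0,0]],
    [[0,0,-0.5],[0,0,0]],
    [[0,0,-0.8],[0,0,0]],
    [[0,0,-1],[0,0,0]],
    [[0,0,-1],[0,0,0]],
    [[0,0,-1],[0,0,0]],
    [[-1,0,-1],[0,0,0]],
    [[-1,0,-1],[0,0,0]],
    [[-1,0,0],[0,0,0]],
    [[-1,0,0],[0,0,0]],
    [[0,0,0],[0,0,0]],
    [[0,0,0],[0,0,0]]
  ]
}}

```text
time: 18.8
eef_pos: [0.5789, -0.3407, 0.1803]
ee_rot: [3.142, -0.001, 1.915]
force: [-0.7, 1.4, -0.1]
finger_gap: 1.005
grasp_force: 0.0
```

```bash
python3 - <<'E'
from h import *
print(state()["time"],state()["finger_gap"])
p=get_image("top");v,u=np.mgrid[:480,:640]
W=world(p,np.c_[u.ravel(),v.ravel()]).reshape(480,640,3)
for n,(a,b,c,d,e,f) in dict(scanner=(.45,.64,-.38,-.13,.038,.06),tin=(.40,.52,.17,.29,.12,.14)).items():
    m=(W[...,0]>a)&(W[...,0]<b)&(W[...,1]>c)&(W[...,1]<d)&(W[...,2]>e)&(W[...,2]<f);print(n,cv2.minAreaRect((W[m][:,:2]*1000).astype(np.float32)))
cv2.imwrite("pics/top4.png",p["image"])
s=get_image("side")["image"];cv2.imwrite("pics/side4.png",s)
E
```

```text
18.8 1.004653916077263
scanner ((545.087646484375, -247.4903564453125), (60.15491485595703, 160.91049194335938), 19.295839309692383)
tin ((463.91217041015625, 229.0204315185547), (73.97514343261719, 73.97791290283203), 26.125072479248047)
```

View pics/side4.png

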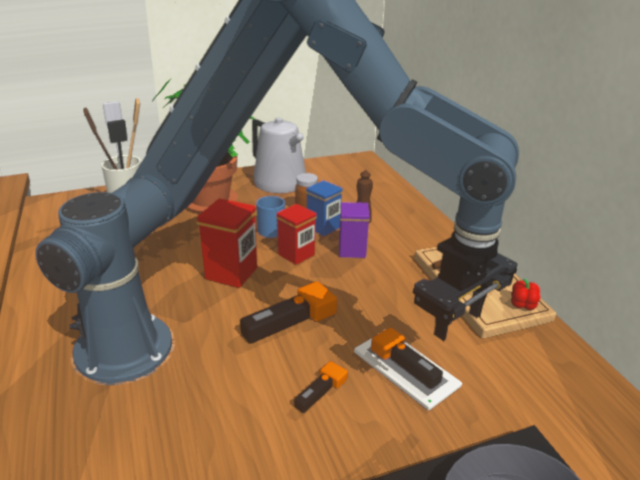

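The scanner lies flat at the pad's centre (about 408,358), the gripper is clear, and the tins, mug, mill and jar all stand where they were.

```bash
python3 -c "from cell import *;print(finish_job())"
```

```text
the job is handed in; nothing more can be done
None
```

I scanned the red tin's label by holding the scanner still about 10 cm away for over two seconds, then laid it flat at the pad's centre; in the final images the red tin hadn't moved and the blue tin, mug, mill and jar looked undisturbed, and the job was handed in at about 19 s (no verdict was returned).

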